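# Slide the top blank out of its stock tray into a cam-action drill vise and clamp it

### The arm

A 6-joint arm with a two-finger parallel gripper is mounted at the origin on the work surface. World frame = base frame: x ahead of the robot, y to its left, z up, the work surface at z = 0. Lengths are in mm, angles in rad, forces in N, time in s.
With the tool pointing down it reaches from about 275 to 825 mm from the base axis. Payload 5.2 kg.
Tool frame: the origin (TCP) lies at the very end of the fingers, on their centre line; the grasp point (between the pads) lies 19 mm behind it; z points along the fingers, y is the direction in which the jaws open and shut (so a half turn about z gives the same grasp; the last joint's range is limited). The gripper opens to 93 mm and grips with 3 to 60 N. Pads are 15 mm wide; open, the fingers measure 128 mm over their backs; the gripper's body (75 mm by 188 mm) begins 65 mm behind the grasp point.
Start: joints at [-1.546, 0.259, 1.535, -0, 1.348, -0.203], TCP at [124.23, -535.791, 218.653] pointing down, gripper open.
Joint ranges: [-3.14, 3.14], [-0.91, 2.08], [0.19, 2.58], [-1.22, 4.36], [0.22, 2.71], [-3.12, 3.12]. Speed limits (rad/s): [2.57, 2.57, 3.14, 3.14, 3.14, 3.14].

### API

Orientations are given as [roll, pitch, yaw] about the fixed x, y, z axes, in that order (R = Rz(yaw) Ry(pitch) Rx(roll)).
In Python, from bench import robot gives the robot as it stands. The module is installed in compiled form; this text tells all that it offers. Calls block until the motion is done:
- robot.move_ptp(position, orientation): joint-space move of the TCP to a pose.
- robot.move_linear(position, ori=None, speed=150, f_stop=None): straight line of the TCP; ori=None keeps the orientation; speed is the mean speed in mm/s. With f_stop (N) it stops when the force on the tool has changed by that much, and returns True; else False.
- robot.move_j(angles): joint-space move.
- robot.move_gripper(opening): opening from 0.0 (shut) to 1.0 (fully open); the grip force is fixed at half the most; returns when the fingers have stopped.
- robot.sleep(seconds).
- robot.inverse_kinematics(position, orientation): joint angles nearest the present ones, or None.
- robot.get_image(name): name is "side" or "top"; returns a dict with "img" (420x560x3 uint8, blue, green, red), "fovy" (degrees; the focal length in pixels is half the picture's height over the tangent of half this angle, whatever the lens; pixels are square), "cx", "cy" (the principal point, pixels), "eye" and "orientation" of the camera in the world. Camera axes: x right, y down, z forward; pixel columns grow to the right and rows downward; lengths in mm; the calibration is good to about 2 mm. A picture is of the moment at which its call begins. There is no depth.
A pose or a line that the arm cannot do raises robot.MotionError and nothing moves.
- robot.hand_in(): hands the job in, once; it reports no verdict.
Readings, each from a call of its own:
- robot.current_t(): time.
- robot.current_qpos(): joint angles.
- robot.current_joint_vel(): joint speeds.
- robot.current_joint_efforts(): joint torques, N m.
- robot.current_tcp_pos(): TCP position.
- robot.current_eef_rot(): TCP orientation.
- robot.current_contact_force(): force on the tool from outside, world axes, zero at the start.
- robot.current_ft_torque(): the same for the moment, N m.
- robot.current_gripper_width(): opening from 0.0 (shut) to 1.0 (fully open).
Only numpy, scipy, OpenCV 4.12 (cv2) and the standard library are available. Lean on these libraries where they do the work, as an engineer would, in place of code of your own. Each camera call takes 0.05 s, during which the arm holds its last target.

### The job

Slide the top steel blank of the stack sideways out of the open side of its stock tray, keeping it flat, straight into the open drill vise beside it, so that it lies on the vise bed, centred along the jaws and sticking out equally at both ends; leave the blanks under it lying as they are. Then swing the vise's cam lever over until it snaps past centre against its stop and grips the blank tight against the fixed jaw, and let go. Leave the drilled plates in the other tray, the screw jar, the oil bottle and the spanner alone.

Things in the scene. Friction and masses are not known exactly. Their poses are not given: they have to be found in the camera images.
- blank1_mid (a point): Centre (half-way up) of the top one of four blanks: plain steel plate, 100 x 100 x 6 mm, about 0.5 kg; z up, x and y along its edges, top face 39.5 mm above the bench. The tray shuts in its edges: first drag it by pressing on its top face, then push its rear edge. Those under it are oilier (friction 0.20, it 0.24, fingers more): pressed well over 18 N the next one comes along, under 5 N fingers slip.
- tray_left: Plywood stock tray, fixed, at the vise's left (about y = +123 mm of the vise). Origin under the middle of its stack, axes as the vise's. Floor 15.5 mm high; 6 mm walls, 48 mm high (8.5 mm above the top blank) on three sides: inner faces at x = -53 and +53 mm and, at the rear, y = +53 mm. Open toward the vise. Holds either the four blanks or the two drilled plates, each within 2 mm and 0.02 rad of square.
- tray_right: The same tray mirrored, at the vise's right (about y = -123 mm of the vise): rear wall's inner face at y = -53 mm, open toward the vise. Holds the other pile.
- blank2_mid (a point): Centre of the second blank (100 x 100 x 6 mm) of the stack, directly under the top one.
- blank3_mid (a point): Centre of the third blank (100 x 100 x 6 mm) of the stack.
- blank4_mid (a point): Centre of the lowest blank (100 x 100 x 6 mm) of the stack, lying on the tray floor.
- vise: Cam-action drill vise bolted to the bench, grey casting, ground steel bed and jaw faces. Origin on the bench under the middle of the bed; x across the jaws from fixed jaw (-x, nearer the robot) to moving jaw (+x), y along the jaws, z up. Jaws 80 mm long (y -40 to +40 mm), 20 mm above the bed, ends open and bevelled 6 mm. Cam pin: vertical, at x +113 mm, y 0. Casting 80 mm wide, lugs to y +-59 mm, 16 mm high.
- bed_mid (a point): Middle of the vise bed's top face (flat ground steel, 80 mm wide in y), 32 mm above the bench, 1.5 mm lower than the underside of the top blank on the stack. The blank's centre comes to y = 0 of the vise (10 mm sticking out beyond the jaws at each end) and 3 mm above this point; the clamp brings it to x = -7 mm.
- fixed_face (a point): Middle of the fixed jaw's face at bed height: x = -57 mm, y = 0 of the vise.
- moving_jaw: Moving jaw, 80 mm long, sprung on its slide (about 40 N/mm). Vise axes; its origin coincides with the vise's when open. Its face is at x = +57 mm of its own frame, so the opening is 114 mm with the lever at 0, 1 mm less at 0.08 rad. The lever drives it up to 17 mm toward the fixed jaw, pushing the blank along.
- cam_lever (a joint): Lever angle, rad: 0 to 0.08 at the start (open), grows counter-clockwise seen from above, stop at 2.05. At 0 the lever points 1.0 rad clockwise of the vise's +x (to +x, -y) and it swings through +x towards +y. With a blank in the jaws it stiffens from about 1 rad (about 5 N at the knob) up to dead centre at 1.70; released before it springs back, past it it snaps to the stop.
- lever_knob (a point): Middle of the upright black knob at the end of the cam lever, 85 mm from the pin: 18 mm in diameter, 32 mm tall, 54 to 86 mm above the bench (this point at 70 mm). Under it is only the lever, a steel bar 14 mm wide, 48 to 54 mm above the bench. Free room all round.
- drilled1_mid (a point): Centre of the lower drilled plate (100 x 100 x 6 mm steel with an 18 mm hole in the middle) in the tray at the other side of the vise. To be left alone.
- drilled2_mid (a point): Centre of the upper drilled plate, as above. To be left alone.
- screw_jar_mid (a point): Centre of a glass screw jar, 72 mm in diameter, 85 mm tall, standing near. To be left alone.
- oil_bottle_mid (a point): Centre of a white oil bottle, 52 mm in diameter, 110 mm tall, standing near. To be left alone.
- spanner_grip (a point): Grip of a 150 mm spanner lying on the bench. To be left alone.
Mind the look-alikes: they are no part of the job. Leave any orange or turquoise look-alike of the part that bears blank1_mid alone.

How it is judged:
By the outcome, as a careful person would: the job done as asked, in the order asked, and still so for the second after the job is handed in, with the robot touching nothing.
It also fails if it takes over 61 s, if anything falls off the work surface, if the arm or the gripper's body presses on something with over 40 N, if the wrist force passes 120 N, or if a joint passes its speed limit or range.

## Working session

There is one attempt and no reset: what is moved stays moved. The work goes in short steps, each a Python script; the robot and the scene stay as the last script left them, time stands still between calls to the robot, and variables do not carry over. Pictures are saved under pics/ and viewed, and the job is handed in when it is done.

```bash
mkdir -p pics; cat > h.py <<'E'
import numpy as np, cv2
from bench import robot
from scipy.spatial.transform import Rotation as R
def cam(name):
    d=robot.get_image(name); return d
E
python3 - <<'E'
from h import *
import pickle
for n in("side","top"):
    d=cam(n); cv2.imwrite(f"pics/{n}0.png",d["img"]); pickle.dump(d,open(f"{n}0.pkl","wb"))
    print(n,{k:v for k,v in d.items() if k!="img"})
print(robot.current_t(),robot.current_eef_rot(),robot.current_tcp_pos())
E
```

```text
side {'fovy': 57.33481036648635, 'cx': 279.441678541313, 'cy': 212.7515611944897, 'eye': array([ 10.80577447, 736.09970397, 670.87031516]), 'orientation': array([-2.14528034, -0.01108496, -2.53200277])}
top {'fovy': 52.89771437057223, 'cx': 278.21869803481064, 'cy': 214.77893676709868, 'eye': array([ 448.69466139,  -38.58263181, 1060.10105767]), 'orientation': array([-3.08841882,  0.01917032, -1.574753  ])}
0.1 [-3.14005763e+00 -2.89657510e-04  2.27913383e-01] [ 124.24620573 -535.30433239  217.92750578]
```

View pics/side0.png

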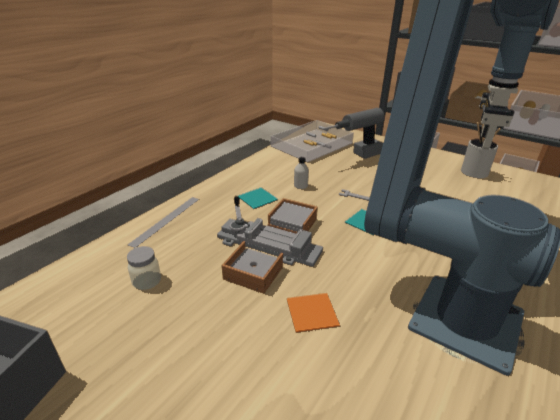

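View pics/top0.png

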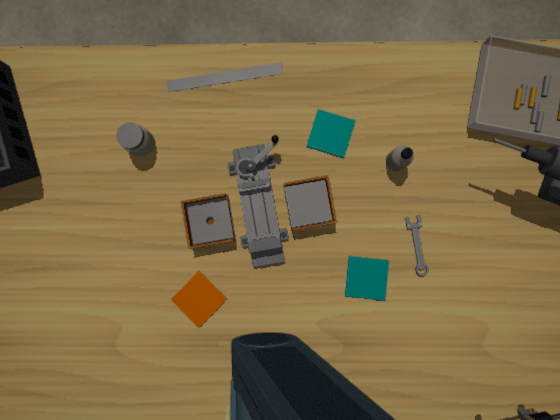

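Candidates in the top view: plain grey plate in the right tray (310,203); drilled plate with hole in the left tray (210,221); teal plates (331,133) and (367,278); orange plate (199,299). By the description it should be the plain grey one at (310,203). Next, a close crop to check.

```bash
python3 - <<'E'
import cv2
a=cv2.imread("pics/top0.png")[120:280,170:350]; cv2.imwrite("pics/c1.png",cv2.resize(a,None,fx=4.2,fy=3.7*4.2/3.7*0.89,interpolation=cv2.INTER_CUBIC) if 0 else cv2.resize(a,(660,587),interpolation=cv2.INTER_CUBIC))
a=cv2.imread("pics/side0.png")[180:300,205:345]; cv2.imwrite("pics/c2.png",cv2.resize(a,(700,600),interpolation=cv2.INTER_CUBIC))
E
```

```text
(no output)
```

View pics/c1.png

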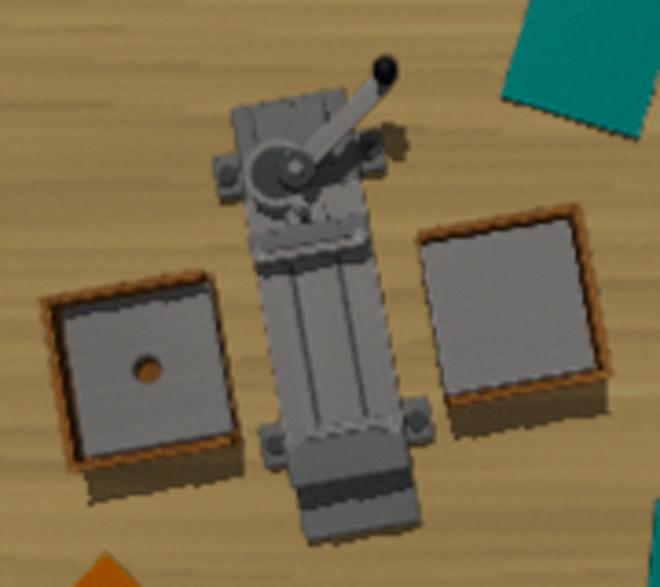

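View pics/c2.png

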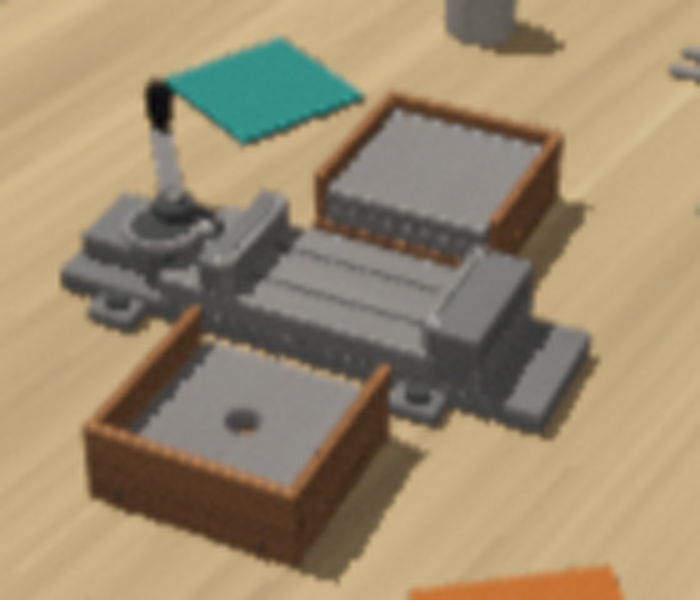

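The right tray at (310,203) holds the plain grey plates. Four layers show in the side crop at its open face, so that's the stack. The left tray's plate has the hole. Now I'll take precise crops for measuring.

```bash
cat >> h.py <<'E'
def rays(d,uv):
    H,W=d["img"].shape[:2]; f=H/2/np.tan(np.radians(d["fovy"])/2)
    uv=np.atleast_2d(uv).astype(float)
    v=np.c_[(uv[:,0]-d["cx"])/f,(uv[:,1]-d["cy"])/f,np.ones(len(uv))]
    return R.from_euler("xyz",d["orientation"]).apply(v)
def back(d,uv,z):
    r=rays(d,uv); e=d["eye"]; return e+r*((z-e[2])/r[:,2])[:,None]
def proj(d,P):
    H,W=d["img"].shape[:2]; f=H/2/np.tan(np.radians(d["fovy"])/2)
    c=R.from_euler("xyz",d["orientation"]).inv().apply(np.atleast_2d(P)-d["eye"])
    return np.c_[c[:,0]/c[:,2]*f+d["cx"],c[:,1]/c[:,2]*f+d["cy"]]
def crop(img,x0,y0,w,h,s,fn):
    a=cv2.resize(img[y0:y0+h,x0:x0+w],None,fx=s,fy=s,interpolation=cv2.INTER_CUBIC)
    for i in range(0,w,10):
        cv2.line(a,(i*s,0),(i*s,6),(0,255,255),1); cv2.putText(a,str(x0+i),(i*s,16),0,.35,(0,255,255))
    for i in range(0,h,10):
        cv2.line(a,(0,i*s),(6,i*s),(0,255,255),1); cv2.putText(a,str(y0+i),(8,i*s+4),0,.35,(0,255,255))
    cv2.imwrite(fn,a)
E
python3 - <<'E'
from h import *
import pickle
t=pickle.load(open("top0.pkl","rb"));s=pickle.load(open("side0.pkl","rb"))
crop(t["img"],278,170,65,75,8,"pics/t1.png")
crop(t["img"],222,125,80,72,8,"pics/t2.png")
crop(t["img"],225,180,75,72,8,"pics/t3.png")
c=lambda p:np.array(p)/3.6667+[170,120]
# rough: tray outer corners z48, blank corners z39.5, knob top z86
print(back(t,[c((577,205)),c((608,373)),c((420,240)),c((448,402))],48))
print(back(t,[c((422,243)),c((575,220)),c((595,372)),c((445,395))],39.5))
print(back(t,[c((385,70))],86), back(s,[(237,198)],86))
E
```

```text
[[ 595.78423936 -138.11082048   48.        ]
 [ 485.31411843 -157.18273033   48.        ]
 [ 573.33435894  -34.91638646   48.        ]
 [ 466.8455298   -52.70042751   48.        ]]
[[ 572.37480031  -36.20112654   39.5       ]
 [ 587.03806525 -137.5245057    39.5       ]
 [ 486.32002431 -149.64978825   39.5       ]
 [ 471.61694174  -50.86939356   39.5       ]]
[[677.5538666 -13.2962786  86.       ]] [[ 6.71204910e+02 -6.06473579e-01  8.60000000e+01]]
```

View pics/t1.png

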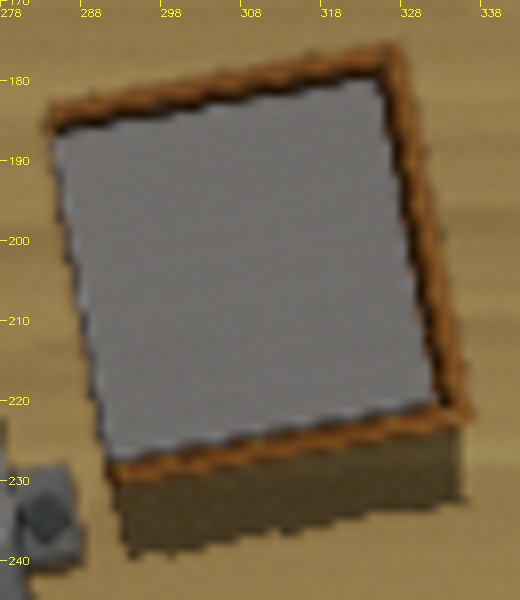

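View pics/t2.png

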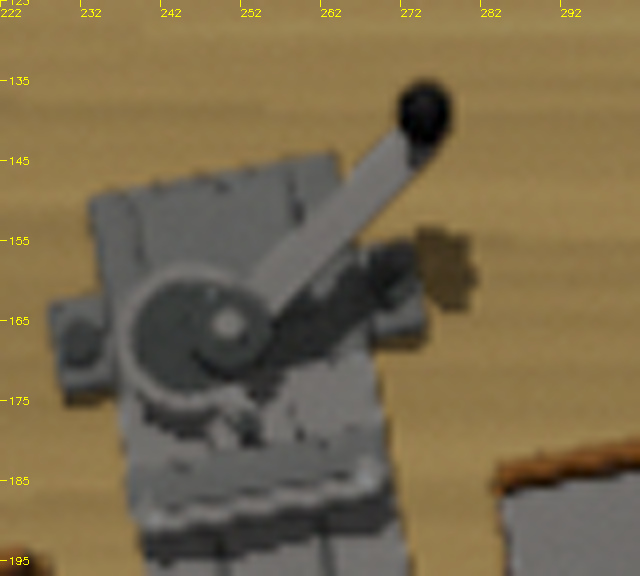

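View pics/t3.png

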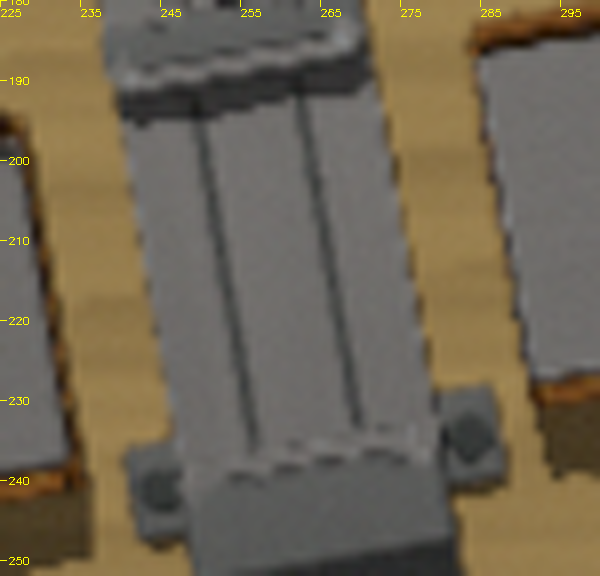

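```bash
python3 - <<'E'
from h import *
import pickle
from scipy.optimize import least_squares
t=pickle.load(open("top0.pkl","rb"));s=pickle.load(open("side0.pkl","rb"))
A=lambda p,o:np.array(p)/8+o
o1=[278,170];o2=[222,125];o3=[225,180]
def yaw(a,b): v=(b-a);return np.arctan2(v[1],v[0])
P=back(t,A([(403,42),(470,415),(48,104),(115,485)],o1),48)
print("tray corners",P[:,:2].round(1),"rear len",np.linalg.norm(P[0]-P[1]))
print("yaw rear",yaw(P[1],P[0]), "yaw walls",yaw(P[0],P[2])-np.pi/2,yaw(P[1],P[3])-np.pi/2)
B=back(t,A([(52,135),(108,462),(378,80),(435,402)],o1),39.5)
print("blank",B[:,:2].round(1),yaw(B[1],B[0]),yaw(B[3],B[2]),np.linalg.norm(B[0]-B[1]),np.linalg.norm(B[0]-B[2]),np.linalg.norm(B[1]-B[3]))
L=back(t,A([(130,150),(183,430)],o3),32);Rr=back(t,A([(380,90),(432,360)],o3),32)
print("bed edges",L[:,:2].round(1),Rr[:,:2].round(1),yaw(L[1],L[0]),yaw(Rr[1],Rr[0]))
J=back(t,A([(137,122),(370,77)],o3),32); F=back(t,A([(190,478),(433,430)],o3),52)
print("mov face",J[:,:2].round(1),"fixed",F[:,:2].round(1),yaw(J[1],J[0])-np.pi/2,yaw(F[1],F[0])-np.pi/2)
print("pin",back(t,A([(227,322)],o2),58),"knob",back(t,A([(425,108)],o2),86))
crop(s["img"],215,185,85,75,8,"pics/s1.png");crop(s["img"],260,190,75,75,8,"pics/s2.png")
E
```

```text
tray corners [[ 597.4 -140.6]
 [ 484.9 -159.4]
 [ 579.3  -33.6]
 [ 464.5  -53.2]] rear len 113.98451590251476
yaw rear 0.1661010463571455 yaw walls 0.16746142405582454 0.19035000902898047
blank [[ 570.9  -34.8]
 [ 471.6  -51.2]
 [ 587.1 -133.7]
 [ 489.2 -149.9]] 0.16398231211662695 0.16410618587457193 100.7045518739967 100.277552486371 100.29818519210207
bed edges [[543.3  71.3]
 [457.6  55.1]] [[561.2  -5.3]
 [478.6 -20.9]] 0.18726481385928614 0.18619566375045263
mov face [[551.8  69.1]
 [565.2  -2.3]] fixed [[443.1  51.1]
 [457.1 -21.5]] 0.18553045742488639 0.1906945318122366
pin [[621.26951584  46.66450331  58.        ]] knob [[678.94540956 -13.59529791  86.        ]]
```

View pics/s1.png

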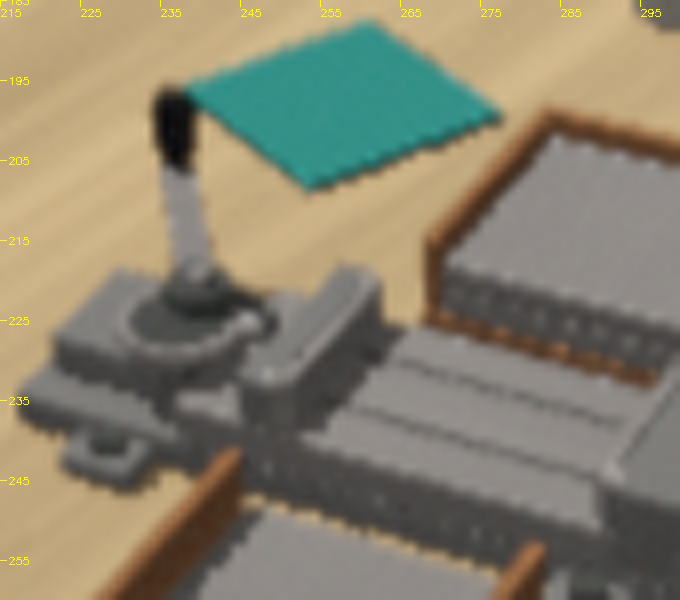

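View pics/s2.png

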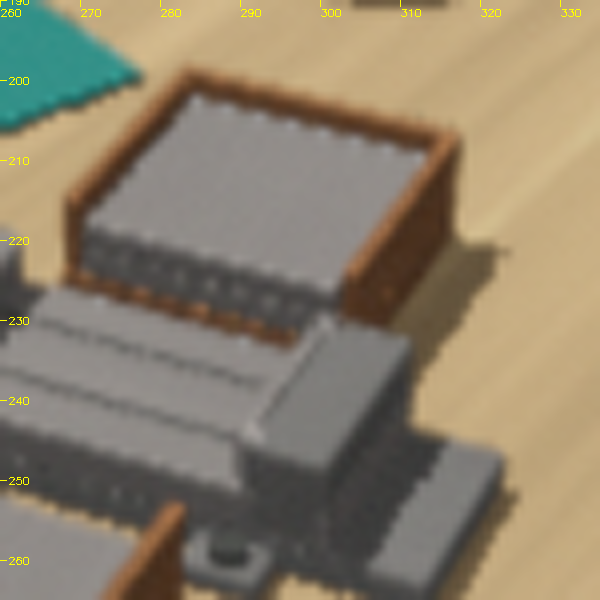

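```bash
python3 - <<'E'
from h import *
import pickle
t=pickle.load(open("top0.pkl","rb"));s=pickle.load(open("side0.pkl","rb"))
A=lambda p,o:np.array(p)/8+o
o1=[215,185];o2=[260,190]
def yaw(a,b): v=(b-a);return np.arctan2(v[1],v[0])
P=back(s,A([(185,72),(458,137),(68,198)],o2),48);print("tray corners",P[:,:2].round(1),np.linalg.norm(P[0]-P[1]),yaw(P[1],P[0]))
B=back(s,A([(82,225),(340,292),(190,97),(430,155)],o2),39.5);print("blank",B[:,:2].round(1),yaw(B[1],B[0]),yaw(B[3],B[2]))
L=back(s,A([(310,435),(600,530)],o1),32);F=back(s,A([(50,290),(290,345)],o2),32)
print("bed +40",L[:,:2].round(1),yaw(L[1],L[0]),"bed-40",F[:,:2].round(1),yaw(F[1],F[0]))
print("moving face bottom",back(s,A([(300,432),(400,330)],o1),32)[:,:2].round(1))
print("fixed jaw top edge",back(s,A([(245,445),(325,322)],o2),52)[:,:2].round(1))
print("knob",back(s,A([(176,128)],o1),70), back(s,A([(176,94)],o1),86))
print(proj(s,[[678.9,-13.6,86]]))
E
```

```text
tray corners [[ 592.4 -129.2]
 [ 480.5 -150.7]
 [ 576.1  -28.9]] 113.97350911103106 0.18933640374892297
blank [[ 568.8  -27.7]
 [ 468.3  -46.9]
 [ 587.9 -126.3]
 [ 489.1 -145.1]] 0.18922151131230047 0.1881688083791377
bed +40 [[550.1  75.4]
 [439.8  60.4]] 0.13462888080636076 bed-40 [[559.8   4.4]
 [470.8 -18.1]] 0.24660563505581162
moving face bottom [[554.   76. ]
 [562.8   6.5]]
fixed jaw top edge [[438.1  61. ]
 [453.9 -13. ]]
knob [[677.81591076  -7.21598481  70.        ]] [[675.93549036  -6.19972782  86.        ]]
[[237.84116647 195.44200142]]
```

```bash
python3 - <<'E'
from h import *
for psi in(-np.pi/2+.187,np.pi/2+.187): print(psi,robot.inverse_kinematics([520,-90,150],[np.pi,0,psi]))
for psi in(-.81,.2,1.24): print(psi,robot.inverse_kinematics([621+85*np.cos(psi),47+85*np.sin(psi),60],[np.pi,0,psi]))
robot.move_gripper(0.5)
robot.move_ptp([520,-90,150],[np.pi,0,-np.pi/2+.187])
print(robot.current_t(),robot.current_tcp_pos(),robot.current_eef_rot(),robot.current_contact_force())
robot.move_linear([520,-90,70],speed=150)
print(robot.current_t(),robot.current_tcp_pos(),robot.current_contact_force(),robot.current_gripper_width())
import pickle
for n in("side","top"):
    d=cam(n); cv2.imwrite(f"pics/{n}1.png",d["img"]); pickle.dump(d,open(f"{n}1.pkl","wb"))
    if n=="side": crop(d["img"],255,150,90,75,8,"pics/s3.png")
E
```

```text
-1.3837963267948965 [-3.82908524e-01  2.76236594e-01  1.68828698e+00 -4.44089210e-16
  1.17706907e+00  2.57168413e+00]
1.7577963267948966 [-0.38290852  0.27623659  1.68828698  0.          1.17706907 -0.56990852]
-0.81 [-1.85155763e-01  6.14546418e-01  1.38404593e+00 -4.44089210e-16
  1.14300031e+00  2.19564056e+00]
0.2 [-6.68615018e-02  6.59085937e-01  1.30093541e+00 -4.44089210e-16
  1.18157131e+00  1.30393482e+00]
1.24 [ 2.55192136e-02  5.84774228e-01  1.43878585e+00 -4.44089210e-16
  1.11803258e+00  3.56315540e-01]
3.3583 [520.05385955 -90.52145651 150.10225391] [-3.14144058e+00 -3.03470676e-04 -1.38408085e+00] [ 0.24177976  0.16408965 -0.4570912 ]
4.0417 [520.44458038 -90.41732308  70.50300003] [0.92970511 0.23662607 0.26055606] 0.5015147486762503
```

View pics/s3.png

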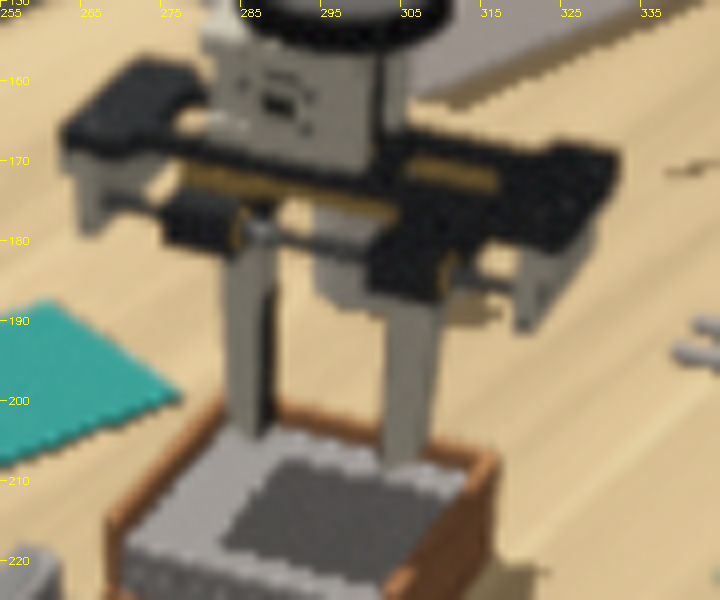

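View pics/top1.png

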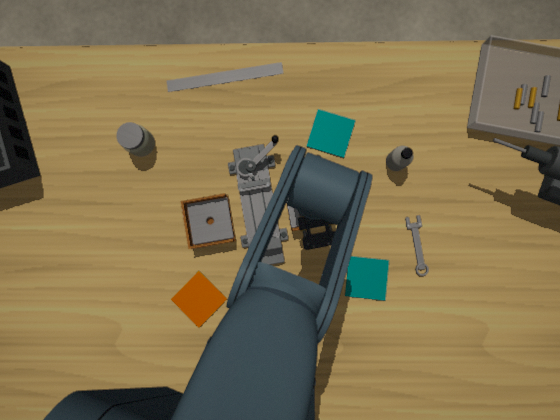

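```bash
python3 - <<'E'
from h import *
import pickle
s=pickle.load(open("side1.pkl","rb"))
psi=-1.3841;T=np.array([520.44,-90.42,70.5])
X=np.array([np.cos(psi),np.sin(psi),0]);Y=np.array([np.sin(psi),-np.cos(psi),0])
img=s["img"]
a=cv2.resize(img[150:225,255:345],None,fx=8,fy=8,interpolation=cv2.INTER_CUBIC)
for sg in(1,-1):
  for y in(23.2,40.7):
    for x in(7.5,-7.5):
      p=proj(s,[T+X*x+Y*sg*y])[0]; q=(p-[255,150]+0.5)*8
      print(sg,y,x,p.round(1),q.round(0)); cv2.circle(a,tuple(int(k) for k in q),3,(0,0,255),-1)
cv2.imwrite("pics/s4.png",a)
E
```

```text
1 23.2 7.5 [304.1 205.8] [396. 450.]
1 23.2 -7.5 [302.2 208.2] [382. 470.]
1 40.7 7.5 [309.6 207.1] [441. 461.]
1 40.7 -7.5 [307.8 209.6] [426. 481.]
-1 23.2 7.5 [289.6 202.3] [281. 422.]
-1 23.2 -7.5 [287.7 204.7] [265. 441.]
-1 40.7 7.5 [284.3 201. ] [238. 412.]
-1 40.7 -7.5 [282.3 203.4] [222. 431.]
```

View pics/s4.png

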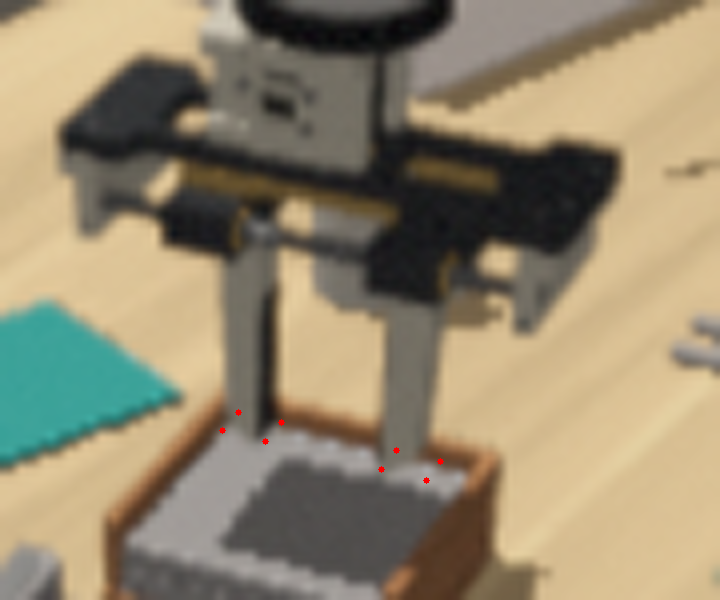

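```bash
python3 - <<'E'
from h import *
import pickle
t=pickle.load(open("top0.pkl","rb"));s=pickle.load(open("side0.pkl","rb"))
A=lambda p,o:np.array(p)/8+o-.5
c,n=np.cos(.187),np.sin(.187)
def V(P): return np.array([[c*p[0]+n*p[1],-n*p[0]+c*p[1]] for p in P]).round(1).tolist()
def show(d,name,z,pts,o):
    print(name,back(d,A(pts,o),z)[:,:2].round(1).tolist(),"rot:",V(back(d,A(pts,o),z)))
o1=[278,170];o2=[222,125];o3=[225,180]
print("TOP")
show(t,"tray",48,[(403,42),(470,415),(48,104),(115,485)],o1)
show(t,"blank",39.5,[(52,135),(108,462),(378,80),(435,402)],o1)
show(t,"bed+",32,[(130,150),(183,430)],o3);show(t,"bed-",32,[(380,90),(432,360)],o3)
show(t,"mov",32,[(137,122),(370,77)],o3);show(t,"fix",52,[(190,478),(433,430)],o3)
show(t,"pin",58,[(227,322)],o2);show(t,"knob",86,[(425,108)],o2)
for dv in(0,.8):
  print("SIDE",dv);A=lambda p,o:np.array(p)/8+o-.5+[0,dv]
  o1=[215,185];o2=[260,190]
  show(s,"tray",48,[(185,72),(458,137),(68,198)],o2)
  show(s,"blank",39.5,[(82,225),(340,292),(190,97),(430,155)],o2)
  show(s,"bed+",32,[(310,435),(600,530)],o1);show(s,"bed-",32,[(50,290),(290,345)],o2)
  show(s,"mov",32,[(300,432),(400,330)],o1);show(s,"fix",52,[(245,445),(325,322)],o2)
  show(s,"knob",70,[(176,128)],o1)
E
```

```text
TOP
tray [[598.6, -139.4], [486.2, -158.2], [580.5, -32.4], [465.7, -52.0]] rot: [[562.2, -248.2], [448.3, -245.8], [564.4, -139.8], [447.9, -137.6]]
blank [[572.1, -33.6], [472.8, -50.0], [588.3, -132.5], [490.4, -148.7]] rot: [[555.9, -139.3], [455.2, -137.0], [553.4, -239.6], [454.2, -237.3]]
bed+ [[544.5, 72.5], [458.8, 56.3]] rot: [[548.5, -30.0], [461.3, -30.0]]
bed- [[562.5, -4.1], [479.8, -19.7]] rot: [[551.9, -108.6], [467.8, -108.5]]
mov [[553.1, 70.4], [566.5, -1.0]] rot: [[556.5, -33.7], [556.4, -106.3]]
fix [[444.3, 52.3], [458.3, -20.3]] rot: [[446.3, -31.2], [446.5, -105.1]]
pin [[622.5, 47.9]] rot: [[620.5, -68.7]]
knob [[680.1, -12.4]] rot: [[666.0, -138.7]]
SIDE 0
tray [[595.5, -130.8], [483.2, -152.3], [578.9, -30.2]] rot: [[560.8, -239.3], [446.5, -239.5], [563.2, -137.3]]
blank [[571.6, -29.0], [470.8, -48.2], [590.9, -127.9], [491.8, -146.7]] rot: [[556.2, -134.7], [453.7, -134.9], [556.8, -235.5], [455.9, -235.6]]
bed+ [[552.7, 74.4], [442.1, 59.4]] rot: [[556.8, -29.7], [445.4, -23.8]]
bed- [[562.5, 3.2], [473.2, -19.3]] rot: [[553.3, -101.5], [461.4, -106.9]]
mov [[556.5, 75.0], [565.5, 5.3]] rot: [[560.8, -29.8], [556.6, -99.9]]
fix [[440.3, 60.0], [456.3, -14.2]] rot: [[443.8, -22.9], [445.7, -98.8]]
knob [[680.9, -8.6]] rot: [[667.5, -135.0]]
SIDE 0.8
tray [[592.7, -126.8], [480.9, -148.3], [576.3, -26.7]] rot: [[558.8, -234.7], [444.9, -235.1], [561.3, -133.4]]
blank [[569.1, -25.5], [468.7, -44.8], [588.1, -123.9], [489.4, -142.7]] rot: [[554.4, -130.9], [452.2, -131.2], [554.9, -231.1], [454.4, -231.3]]
bed+ [[550.4, 77.2], [440.2, 62.3]] rot: [[555.1, -26.4], [444.1, -20.7]]
bed- [[560.1, 6.4], [471.1, -16.0]] rot: [[551.5, -97.8], [459.9, -103.3]]
mov [[554.2, 77.9], [563.0, 8.5]] rot: [[559.1, -26.5], [554.8, -96.3]]
fix [[438.4, 62.9], [454.2, -11.0]] rot: [[442.5, -19.7], [444.3, -95.2]]
knob [[677.9, -5.0]] rot: [[665.2, -130.9]]
```

```bash
python3 - <<'E'
from h import *
import pickle
t=pickle.load(open("top0.pkl","rb"));s=pickle.load(open("side0.pkl","rb"))
c,n=np.cos(.187),np.sin(.187)
def V(P): return np.array([[c*p[0]+n*p[1],-n*p[0]+c*p[1]] for p in P]).round(1).tolist()
A=lambda p,o:np.array(p)/8+o-.5
o3=[225,180]
print(V(back(t,A([(125,92),(362,47)],o3),52)))
print("lugs out z16",V(back(t,A([(50,300),(68,405),(412,238),(430,345)],[222,125]),16)),V(back(t,A([(125,450),(140,548),(495,385),(507,475)],o3),16)))
print("side mov top",V(back(s,A([(270,385),(380,285)],[215,185]),52)))
E
```

```text
[[563.7, -33.5], [563.4, -106.0]]
lugs out z16 [[645.9, -13.4], [612.3, -12.9], [643.2, -128.2], [609.0, -127.3]] [[459.0, -9.8], [428.4, -8.8], [457.0, -126.0], [429.0, -124.3]]
side mov top [[569.6, -25.7], [562.7, -96.6]]
```

```bash
cat >> h.py <<'E'
YAW=.186
c_,n_=np.cos(YAW),np.sin(YAW)
def W(x,y,z): return [c_*x-n_*y, n_*x+c_*y, z]
def Vv(p): return np.array([c_*p[0]+n_*p[1],-n_*p[0]+c_*p[1],p[2]])
def st(m=""):
    print(m,"t",round(robot.current_t(),2),"rot",Vv(robot.current_tcp_pos()).round(2),"F",Vv(robot.current_contact_force()).round(1))
PO=[np.pi,0,-np.pi/2+YAW]
E
python3 - <<'E'
from h import *
robot.move_linear(W(504.8,-184,46),ori=PO,speed=100); st()
b=robot.current_contact_force()[2]
print(robot.move_linear(W(504.8,-184,36),speed=8,f_stop=7)); st()
robot.sleep(.2); st()
E
```

```text
t 4.55 rot [ 504.62 -183.74   45.65] F [-0.3 -0.3  0.4]
True
 t 5.37 rot [ 504.8  -184.04   39.8 ] F [-0.   0.9  4.9]
 t 5.57 rot [ 504.83 -184.02   39.79] F [-0.6  1.3  6.1]
```

```bash
python3 - <<'E'
from h import *
zc=39.7
for k in range(8):
    p=Vv(robot.current_tcp_pos()); f=np.mean([robot.current_contact_force()[2] for _ in range(5)])
    if f>9.5: break
    zc-=.25; robot.move_linear(W(504.8,-184,zc),speed=5); robot.sleep(.1); st(f"{zc:.2f}")
E
```

```text
39.45 t 5.94 rot [ 504.9  -184.06   39.81] F [-1.7  0.6  5.2]
39.20 t 6.29 rot [ 504.84 -184.06   39.78] F [-1.9  1.5  7.8]
38.95 t 6.64 rot [ 504.86 -184.05   39.75] F [-2.4  1.2 10. ]
```

```bash
python3 - <<'E'
from h import *
zc=38.9; y=-184
while y<-138:
    y+=8
    robot.move_linear(W(504.8,y,zc),speed=40)
    f=np.array([robot.current_contact_force() for _ in range(4)]).mean(0)
    st(f"{zc:.2f} {f[2]:.1f}")
    zc+=np.clip((f[2]-11)*.06,-.2,.2)
    if f[2]>25 or np.hypot(f[0],f[1])>15: break
d=cam("side"); crop(d["img"],235,160,100,75,8,"pics/s5.png")
E
```

```text
38.90 7.7 t 6.99 rot [ 505.67 -176.33   39.77] F [-0.2  0.4  7.7]
38.70 8.1 t 7.34 rot [ 506.   -168.54   39.77] F [1.4 0.4 8.1]
38.53 8.8 t 7.69 rot [ 506.27 -160.68   39.78] F [0.6 0.5 8.8]
38.40 10.4 t 8.04 rot [ 506.47 -152.75   39.75] F [ 1.   0.7 10.4]
38.36 9.6 t 8.39 rot [ 506.51 -144.76   39.77] F [0.4 0.3 9.6]
38.28 10.8 t 8.74 rot [ 506.6  -136.78   39.74] F [ 0.6  0.2 10.8]
```

View pics/s5.png

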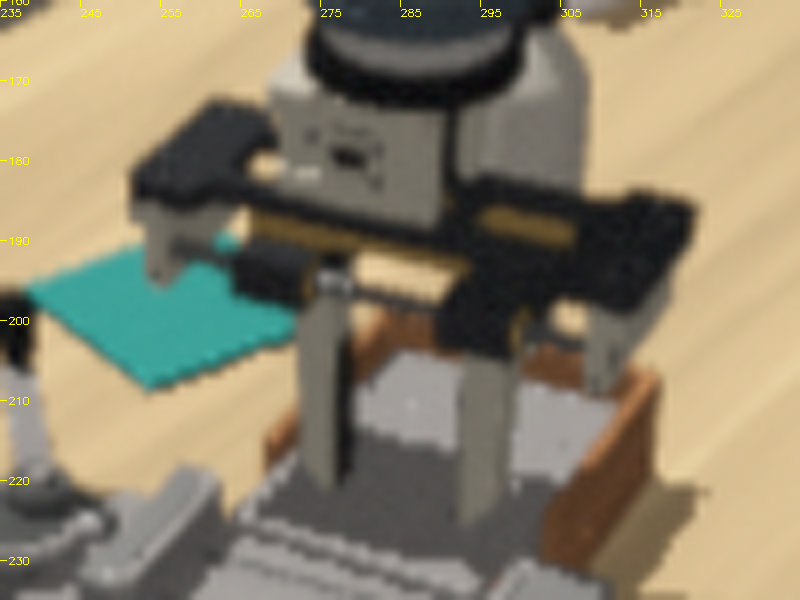

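```bash
python3 - <<'E'
from h import *
st()
robot.move_linear(W(506,-138,60),speed=100);st()
robot.move_linear(W(506,-240,150),speed=250);st()
d=cam("side"); crop(d["img"],235,160,100,75,8,"pics/s6.png")
d=cam("top"); crop(d["img"],225,150,100,75,8,"pics/t6.png")
E
```

```text
t 8.79 rot [ 506.59 -136.79   39.72] F [ 0.8  0.4 10.6]
 t 9.16 rot [ 506.09 -138.06   59.88] F [-0.4  0.1 -0.6]
 t 9.85 rot [ 505.03 -238.88  148.52] F [-0.4  0.3 -0.9]
```

View pics/s6.png

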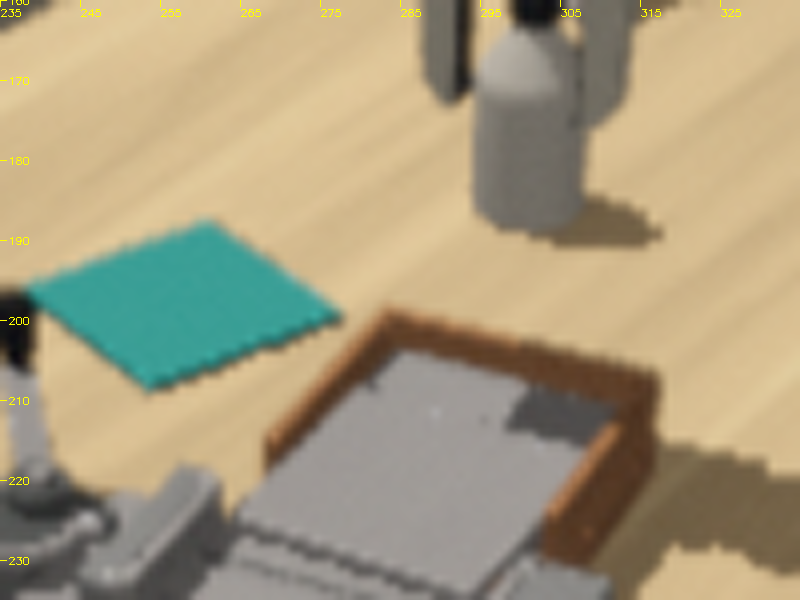

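View pics/t6.png

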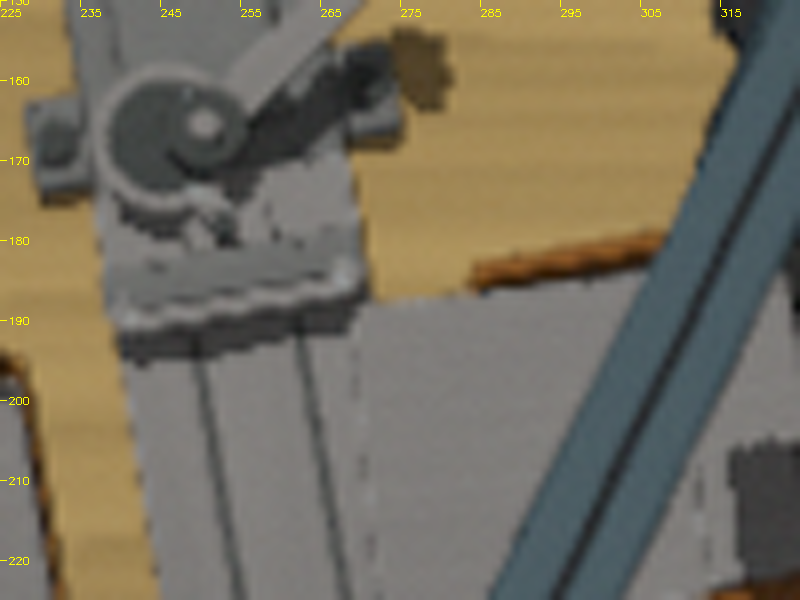

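```bash
python3 - <<'E'
from h import *
robot.move_linear(W(505,-300,170),speed=300);st()
d=cam("top");import pickle; pickle.dump(d,open("top7.pkl","wb"))
crop(d["img"],258,165,70,75,8,"pics/t7.png")
d=cam("side"); crop(d["img"],255,190,65,50,10,"pics/s7.png")
E
```

```text
t 10.31 rot [ 504.82 -299.93  169.2 ] F [-0.4 -0.5 -0.1]
```

View pics/t7.png

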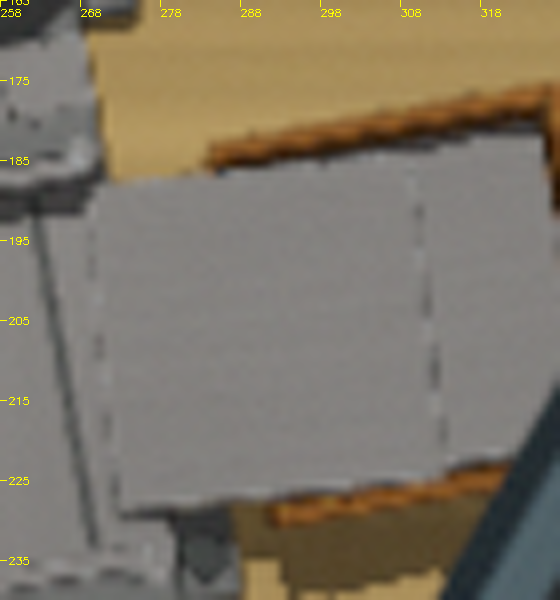

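View pics/s7.png

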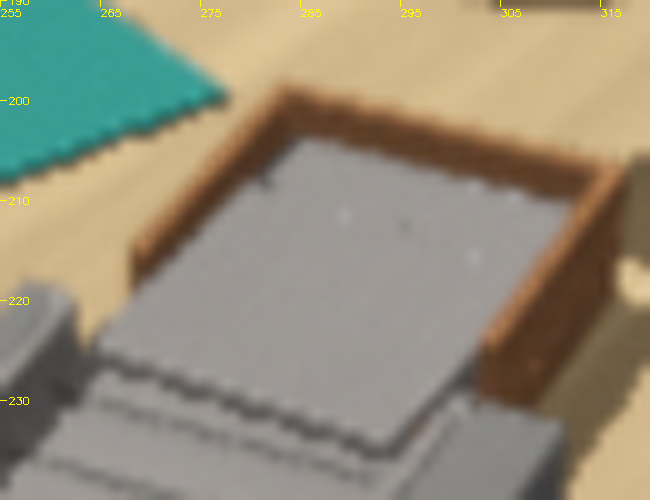

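```bash
python3 - <<'E'
from h import *
import pickle
t=pickle.load(open("top7.pkl","rb"))
A=lambda p:np.array(p)/8+[258,165]-.5
P=back(t,A([(92,187),(118,512),(418,151),(445,470)]),39)
print([Vv(p).round(1)[:2].tolist() for p in P])
E
```

```text
[[559.5, -102.3], [461.0, -91.5], [551.4, -201.6], [454.8, -190.9]]
```

```bash
python3 - <<'E'
from h import *
robot.move_linear(W(505,-218,80),speed=250)
robot.move_linear(W(505,-218,42),speed=100);st()
print(robot.move_linear(W(505,-218,35),speed=15,f_stop=4));st("down")
hit=robot.move_linear(W(505,-165,35),speed=25,f_stop=1.6);st(f"hit {hit}")
E
```

```text
t 11.57 rot [ 505.36 -218.84   42.51] F [-0.8 -0.7  0. ]
False
down t 12.19 rot [ 505.01 -217.95   34.97] F [ 0.1  0.3 -0.1]
hit False t 14.46 rot [ 505.   -165.03   35.  ] F [-0.5 -1.1 -0.5]
```

```bash
python3 - <<'E'
from h import *
for y in(-155,-145,-135):
    h=robot.move_linear(W(505,y,35),speed=40,f_stop=15);st(h)
    if h: break
import pickle
for n in("side","top"):
    d=cam(n);pickle.dump(d,open(n+"8.pkl","wb"))
    crop(d["img"],*((220,180,90,70) if n=="side" else (225,150,90,75)),8,f"pics/{n}8.png")
E
```

```text
False t 14.86 rot [ 504.9  -154.36   35.01] F [ 0.5 -0.4 -1.2]
False t 15.26 rot [ 504.91 -144.5    34.99] F [ 0.2 -0.4 -0.4]
False t 15.66 rot [ 504.87 -134.49   34.97] F [0.8 0.9 0.7]
```

View pics/side8.png

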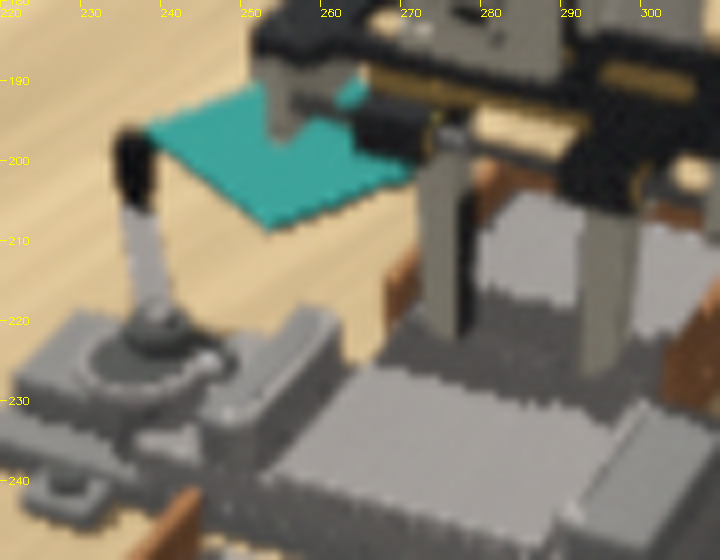

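View pics/top8.png

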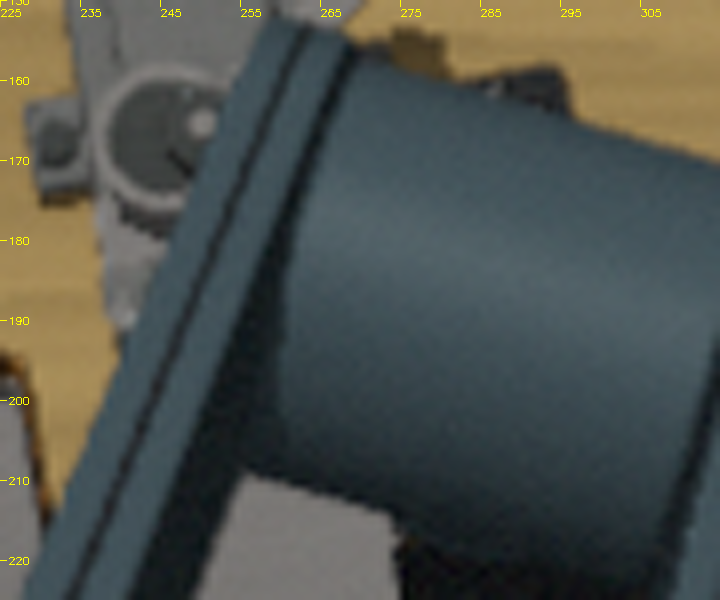

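Side view: the blank lies between the jaws, its front edge running from about (253,239) to (288,248) near the far bed edge. I'll back off and measure the overhang from above.

```bash
python3 - <<'E'
from h import *
robot.move_linear(W(505,-150,36),speed=80)
robot.move_linear(W(505,-160,90),speed=200)
robot.move_linear(W(470,-290,150),speed=300);st()
import pickle
for n in("side","top"):
    d=cam(n);pickle.dump(d,open(n+"9.pkl","wb"))
    crop(d["img"],*((230,195,85,70) if n=="side" else (230,175,75,75)),8,f"pics/{n}9.png")
E
```

```text
t 17.17 rot [ 469.21 -288.45  148.35] F [-0.2 -0.1  0.4]
```

View pics/side9.png

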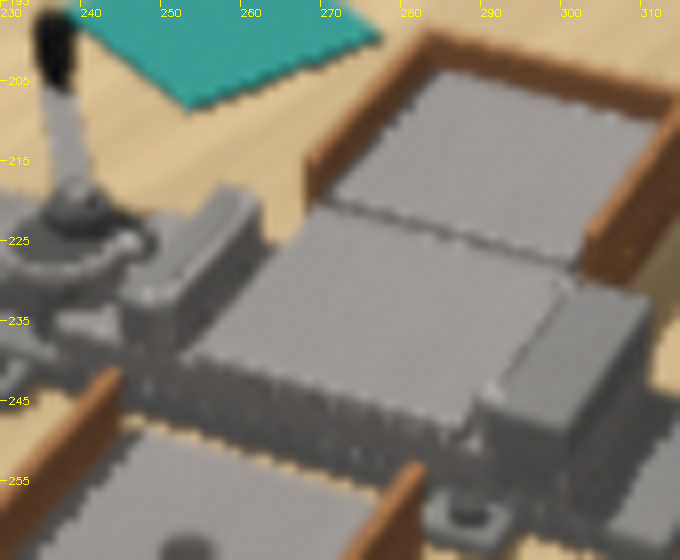

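View pics/top9.png

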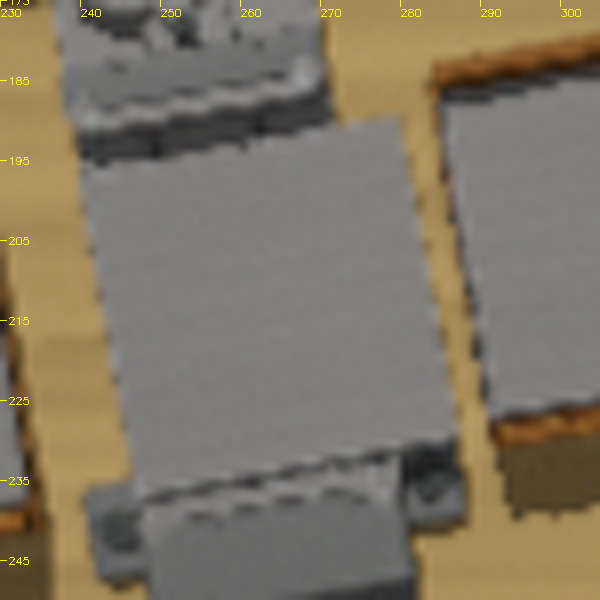

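```bash
python3 - <<'E'
from h import *
import pickle
t=pickle.load(open("top9.pkl","rb"))
# subpixel: edges via gray gradient vs bed: fit lines by scanning rows
A=lambda p:np.array(p)/8+[230,175]-.5
P=back(t,A([(402,118),(458,437),(82,170),(135,490)]),38)
print([Vv(p).round(1)[:2].tolist() for p in P])
# left bed edge in original, right bed edge, edge-scans using saturation
def scan(d,rows,u0,u1,mode,z):
    hsv=cv2.cvtColor(d["img"],cv2.COLOR_BGR2HSV)[:,:,1].astype(float); out=[]
    for v in rows:
        r=hsv[v,u0:u1]; g=hsv[v,u0:u1]
        th=65
        idx=[i for i in range(len(r)-1) if (r[i]-th)*(r[i+1]-th)<0]
        if mode=="first": i=idx[0]
        else: i=idx[-1]
        out.append([u0+i+(th-r[i])/(r[i+1]-r[i]),v])
    out=np.array(out); return np.array([Vv(p)[:2] for p in back(d,out,z)])
t0=pickle.load(open("top0.pkl","rb"))
for nm,d,z,rows,u0,u1 in(("bed+",t0,32,range(200,230,3),236,256),("bed-",t0,32,range(195,225,3),265,285),("blank+",t,38,range(200,230,3),236,256),("blank-",t,38,range(195,225,3),272,287)):
    try:
        q=scan(d,rows,u0,u1,"first",z); print(nm,q[:,1].round(1),q[:,1].mean().round(2))
    except Exception as e: print(nm,e)
E
```

```text
[[551.3, -127.3], [452.9, -125.6], [554.3, -28.7], [455.6, -26.6]]
bed+ [-27.5 -27.8 -27.1 -27.6 -26.8 -27.4 -27.  -26.8 -26.8 -27.2] -27.22
bed- [-107.2 -106.9 -106.8 -107.5 -106.4 -107.3 -106.2 -106.8 -106.1 -106.7] -106.78
blank+ [-27.  -26.5 -26.9 -26.9 -27.2 -27.2 -27.1 -26.6 -26.9 -26.9] -26.91
blank- [-126.4 -126.9 -126.2 -126.6 -126.5 -126.3 -127.4 -126.3 -126.8 -126. ] -126.54
```

```bash
python3 - <<'E'
from h import *
robot.move_linear(W(504,-155,80),speed=300)
robot.move_linear(W(504,-148,35.2),speed=120);st()
robot.move_linear(W(504,-136,35.2),speed=60)
print(robot.move_linear(W(504,-125.2,35.2),speed=15,f_stop=15)); robot.sleep(.15);st()
robot.move_linear(W(504,-148,36),speed=80)
robot.move_linear(W(504,-160,90),speed=200)
robot.move_linear(W(470,-290,150),speed=300);st()
import pickle
d=cam("top");pickle.dump(d,open("top10.pkl","wb"));crop(d["img"],230,175,75,75,8,"pics/top10.png")
d=cam("side");pickle.dump(d,open("side10.pkl","wb"));crop(d["img"],230,195,85,70,8,"pics/side10.png")
t=pickle.load(open("top10.pkl","rb"))
def scan(d,rows,u0,u1,z,th=65):
    hsv=cv2.cvtColor(d["img"],cv2.COLOR_BGR2HSV)[:,:,1].astype(float); out=[]
    for v in rows:
        r=hsv[v,u0:u1]
        idx=[i for i in range(len(r)-1) if (r[i]-th)*(r[i+1]-th)<0]
        if not idx: continue
        i=idx[0]; out.append([u0+i+(th-r[i])/(r[i+1]-r[i]),v])
    return np.array([Vv(p)[:2] for p in back(d,np.array(out),z)])
for nm,z,rows,u0,u1 in(("blank+",38,range(200,230,2),230,256),("blank-",38,range(198,228,2),266,283)):
    q=scan(t,rows,u0,u1,z); print(nm,q[:,1].round(1),q[:,1].mean().round(2),np.polyfit(q[:,0],q[:,1],1)[0].round(3))
E
```

```text
t 18.46 rot [ 504.29 -149.39   35.7 ] F [-0.1  0.1 -0.3]
False
 t 19.82 rot [ 503.93 -125.07   35.14] F [-0.  -0.8  0.4]
 t 21.32 rot [ 469.24 -288.4   148.37] F [-0.5  1.   0.6]
blank+ [-18.1 -18.  -18.  -18.2 -17.5 -18.  -17.9 -18.2   3.6   4.5   4.6   4.4
   5.    4.9   4.5] -7.49 -0.483
blank- [-117.5 -117.2 -118.  -117.4 -117.9 -117.6 -117.3 -118.2 -117.3 -117.2
 -117.9 -117.2 -117.3] -117.55 -0.003
```

View pics/top10.png

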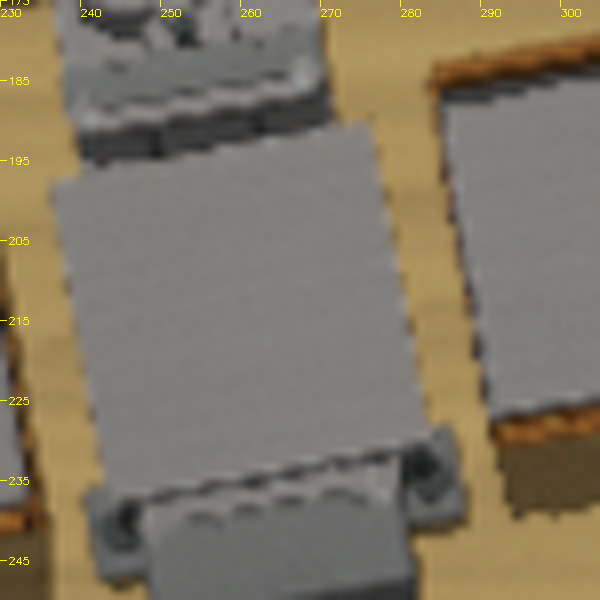

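View pics/side10.png

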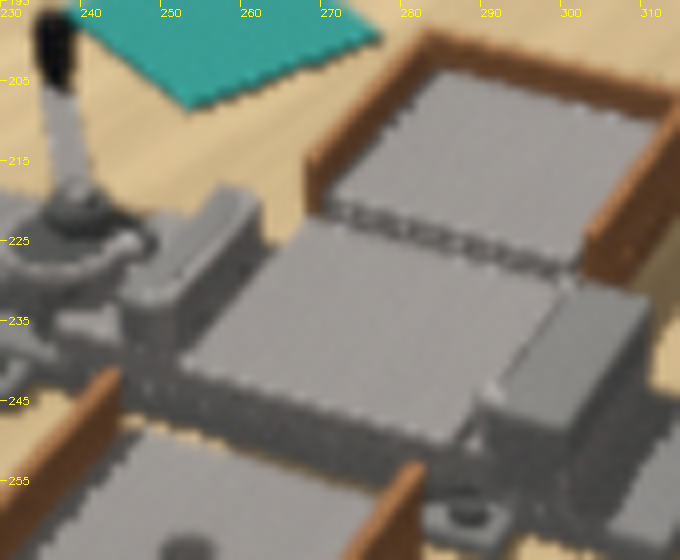

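```bash
cat >> h.py <<'E'
PIN=np.array(W(619,-67,0))
def arc(th,lead,z=58,r=85):
    phi=YAW-1+th
    a=phi+lead/85
    # tcp: knob pos + lead along tangent
    k=PIN+r*np.array([np.cos(phi),np.sin(phi),0])
    p=k+lead*np.array([-np.sin(phi),np.cos(phi),0]); p[2]=z
    return p.tolist(),[np.pi,0,phi]
E
python3 - <<'E'
from h import *
robot.move_linear(W(504,-155,80),speed=300)
robot.move_linear(W(504,-146,35.2),speed=120)
robot.move_linear(W(504,-127,35.2),speed=60)
print(robot.move_linear(W(504,-124.3,35.2),speed=10,f_stop=15)); robot.sleep(.15);st()
robot.move_linear(W(504,-146,36),speed=80)
robot.move_linear(W(504,-160,110),speed=250)
p,o=arc(0.03,0,130); print(p,o)
robot.move_ptp(p,o);st()
import pickle
d=cam("top");pickle.dump(d,open("top11.pkl","wb"));cv2.imwrite("pics/top11.png",d["img"])
d=cam("side");pickle.dump(d,open("side11.pkl","wb"));crop(d["img"],205,145,85,70,8,"pics/side11.png")
for th in np.arange(0,2.2,.2):
    p,o=arc(th,14)
    q=robot.inverse_kinematics(p,o)
    if q is None: print("no",th)
print(q)
E
```

```text
False
 t 23.66 rot [ 504.15 -124.48   35.26] F [ 0.5 -1.3  0.7]
[680.9016932836724, -11.393069049058091, 130.0] [3.141592653589793, 0, -0.784]
 t 25.23 rot [ 665.18 -136.44  127.77] F [-0.2  0.3  0.8]
[ 3.40715914e-02  5.74755139e-01  1.46270235e+00 -4.44089210e-16
  1.10413517e+00  4.18867918e-01]
```

View pics/side11.png

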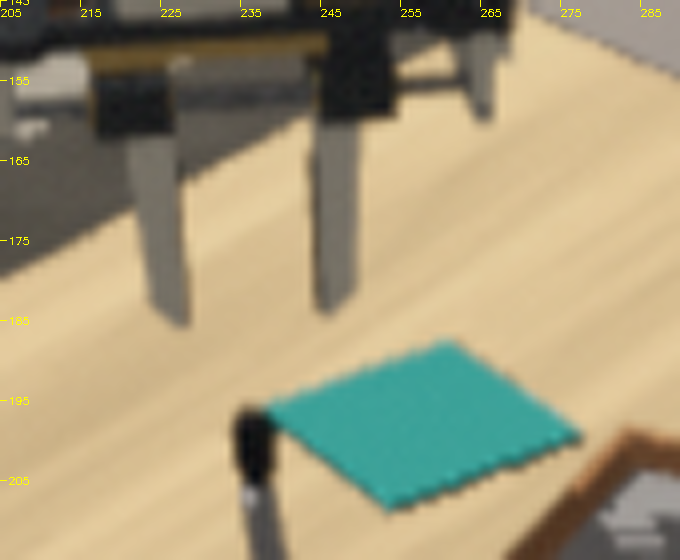

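View pics/top11.png

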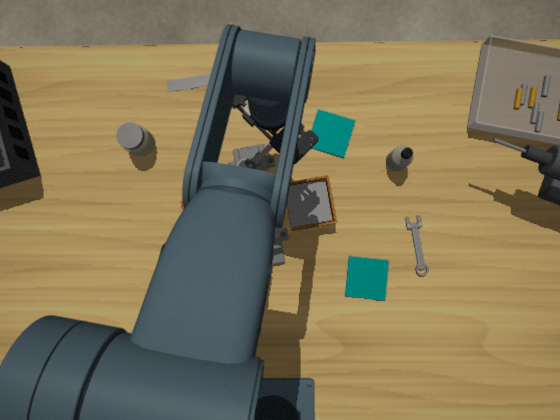

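Side view: the fingertips at columns about 227 and 246 straddle the knob at about (236,200). Descending now.

```bash
python3 - <<'E'
from h import *
p,o=arc(0.03,0,90); robot.move_linear(p,ori=o,speed=100)
p,o=arc(0.03,0,58); print(robot.move_linear(p,ori=o,speed=50,f_stop=6)); st()
d=cam("side");crop(d["img"],205,155,70,60,8,"pics/side12.png")
E
```

```text
False
 t 26.68 rot [ 667.2  -137.19   58.05] F [ 0.1 -0.7 -1. ]
```

View pics/side12.png

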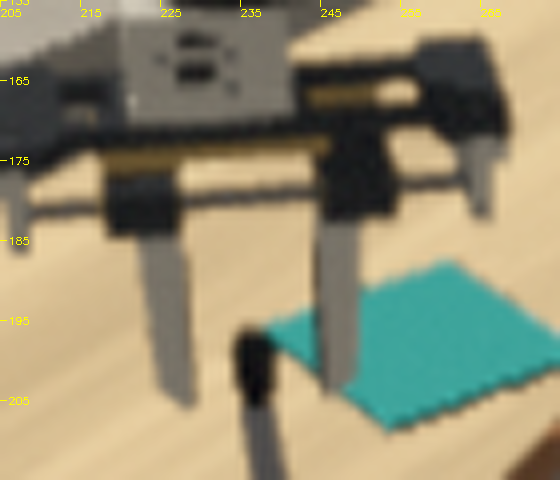

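```bash
python3 - <<'E'
from h import *
for th in list(np.arange(.0,1.01,.1)):
    p,o=arc(th,14); h=robot.move_linear(p,ori=o,speed=90,f_stop=60)
    f=robot.current_contact_force(); phi=o[2]
    print(round(th,2),round(robot.current_t(),2),"Ft",round(-f[0]*np.sin(phi)+f[1]*np.cos(phi),1),"Fr",round(f[0]*np.cos(phi)+f[1]*np.sin(phi),1),h)
    if h: break
d=cam("side");crop(d["img"],200,160,95,70,8,"pics/side13.png")
E
```

```text
0.0 27.0 Ft -0.1 Fr 0.5 False
0.1 27.25 Ft 0.1 Fr 0.2 False
0.2 27.5 Ft -0.7 Fr -0.6 False
0.3 27.75 Ft -0.2 Fr -1.1 False
0.4 28.0 Ft -0.5 Fr -0.4 False
0.5 28.25 Ft 0.6 Fr 0.2 False
0.6 28.5 Ft 0.2 Fr -0.1 False
0.7 28.75 Ft -1.5 Fr 0.2 False
0.8 29.0 Ft 0.4 Fr -0.1 False
0.9 29.25 Ft 0.4 Fr 0.4 False
1.0 29.5 Ft -0.7 Fr 0.2 False
```

View pics/side13.png

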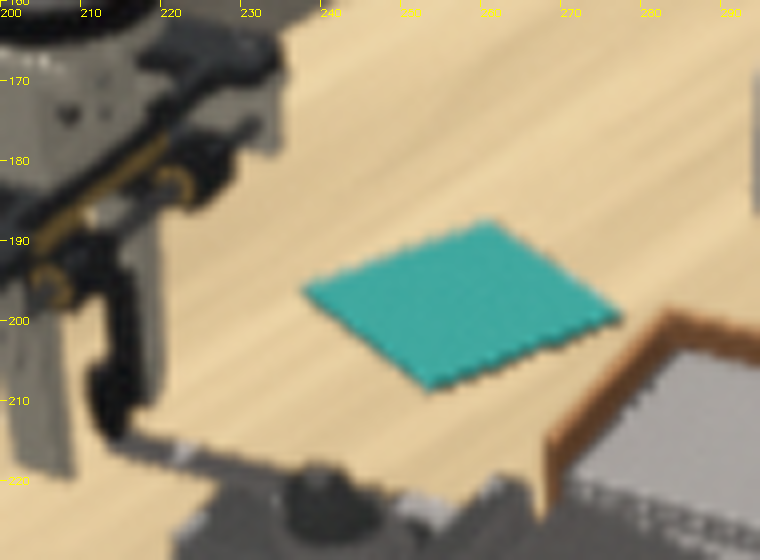

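Lever following: the knob is at about (213,209), in front of the pushing finger. I'll continue past centre.

```bash
python3 - <<'E'
from h import *
for th in list(np.arange(1.1,1.91,.08)):
    p,o=arc(th,14); h=robot.move_linear(p,ori=o,speed=60,f_stop=70)
    f=robot.current_contact_force(); phi=o[2]
    print(round(th,2),round(robot.current_t(),2),"Ft",round(-f[0]*np.sin(phi)+f[1]*np.cos(phi),1),"Fr",round(f[0]*np.cos(phi)+f[1]*np.sin(phi),1),"Fz",round(f[2],1),h)
    if h: break
d=cam("side");crop(d["img"],200,170,95,70,8,"pics/side14.png")
E
```

```text
1.1 29.84 Ft -1.5 Fr 0.9 Fz -0.5 False
1.18 30.11 Ft -2.9 Fr 0.6 Fz 0.1 False
1.26 30.38 Ft -3.6 Fr 2.0 Fz -1.9 False
1.34 30.64 Ft -3.7 Fr 1.9 Fz -1.7 False
1.42 30.91 Ft -3.5 Fr 2.3 Fz -1.3 False
1.5 31.18 Ft -2.5 Fr 2.6 Fz -1.6 False
1.58 31.44 Ft -1.0 Fr 1.3 Fz -1.5 False
1.66 31.71 Ft -0.3 Fr -0.3 Fz 0.7 False
1.74 31.98 Ft -1.0 Fr -0.2 Fz -0.0 False
1.82 32.24 Ft -0.6 Fr 0.8 Fz -0.2 False
1.9 32.51 Ft -0.7 Fr 0.1 Fz 0.6 False
```

View pics/side14.png

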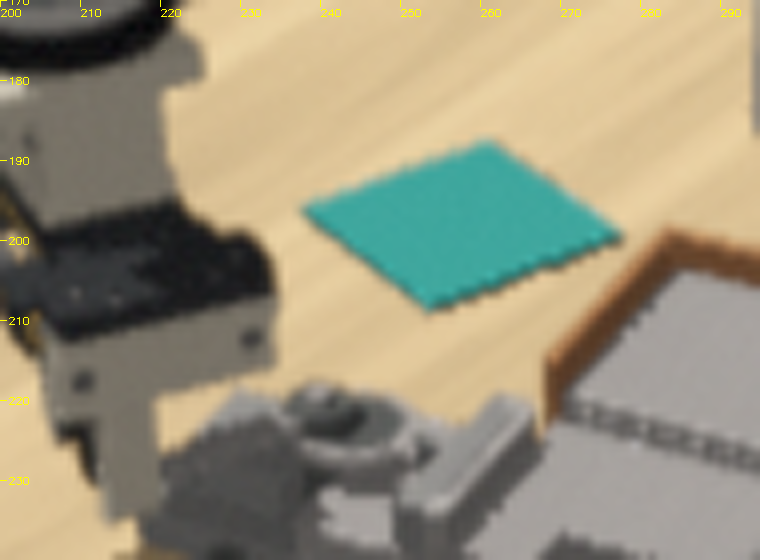

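```bash
python3 - <<'E'
from h import *
for th in (1.98,2.05,2.09):
    p,o=arc(th,14); h=robot.move_linear(p,ori=o,speed=40,f_stop=12)
    f=robot.current_contact_force(); phi=o[2]
    print(round(th,2),round(robot.current_t(),2),"Ft",round(-f[0]*np.sin(phi)+f[1]*np.cos(phi),1),h)
    if h: break
p,o=arc(2.05,0); robot.move_linear(p,ori=o,speed=60)
p,o=arc(2.05,0,130); robot.move_linear(p,ori=o,speed=120);st()
robot.move_linear([480,-200,200],speed=300); robot.move_linear([350,-330,220],speed=300); st()
import pickle
for n in("side","top"):
    d=cam(n);pickle.dump(d,open(n+"15.pkl","wb"))
    crop(d["img"],*((205,180,110,80) if n=="side" else (220,130,100,110)),7 if n=="side" else 6,f"pics/{n}15.png")
E
```

```text
1.98 32.88 Ft -0.1 False
2.05 33.18 Ft -0.4 False
2.09 33.43 Ft -8.7 False
 t 34.62 rot [660.7    6.88 129.42] F [-0.7 -0.6 -1.6]
 t 36.79 rot [ 283.81 -388.15  219.7 ] F [ 0.4 -0.1  0.1]
```

View pics/side15.png

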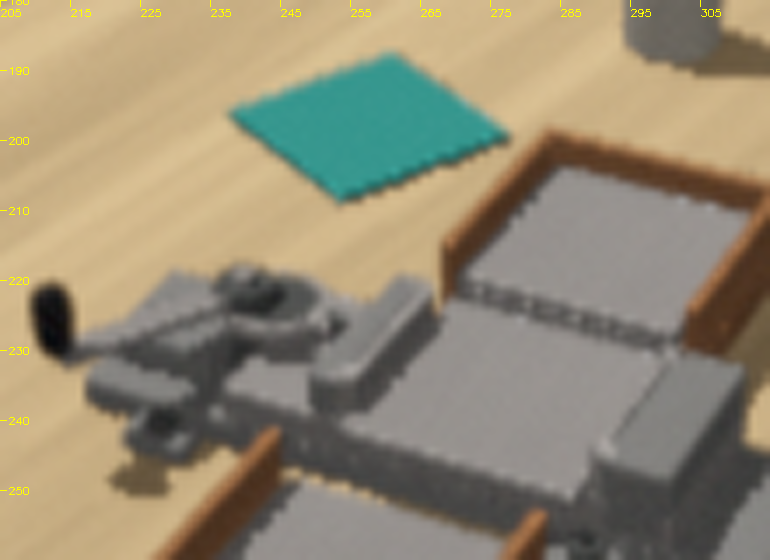

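View pics/top15.png

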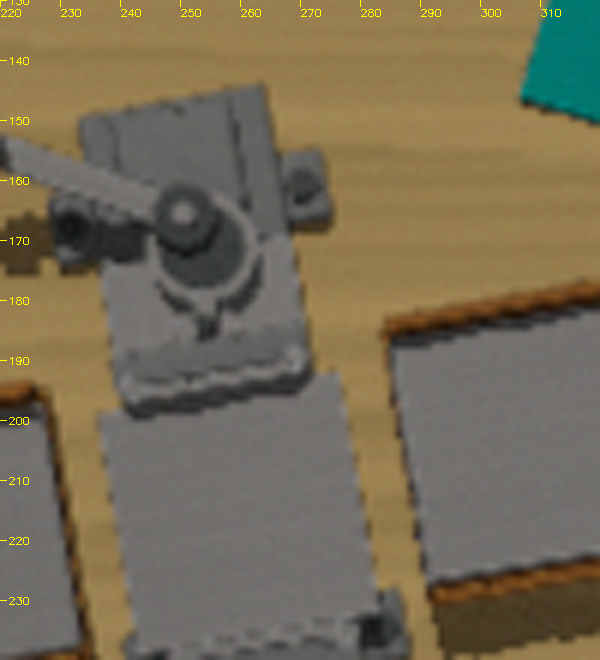

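```bash
python3 - <<'E'
from h import *
import pickle
t=pickle.load(open("top15.pkl","rb"));t0=pickle.load(open("top0.pkl","rb"))
def scan(d,rows,u0,u1,z,th=65):
    hsv=cv2.cvtColor(d["img"],cv2.COLOR_BGR2HSV)[:,:,1].astype(float); out=[]
    for v in rows:
        r=hsv[v,u0:u1]
        idx=[i for i in range(len(r)-1) if (r[i]-th)*(r[i+1]-th)<0]
        if idx: i=idx[0]; out.append([u0+i+(th-r[i])/(r[i+1]-r[i]),v])
    return np.array([Vv(p)[:2] for p in back(d,np.array(out),z)])
for nm,d,z,rows,u0,u1 in(("blank+",t,38,range(202,226,2),232,250),("blank-",t,38,range(200,228,2),266,284),("bed+",t0,32,range(200,230,2),236,256),("bed-",t0,32,range(195,225,2),265,283),("stack edge0",t0,36,range(192,224,2),278,290),("stack edge1",t,30,range(192,224,2),279,290)):
    q=scan(d,rows,u0,u1,z); print(nm,q[:,1].round(1),np.median(q[:,1]).round(2),"slope",np.polyfit(q[:,0],q[:,1],1)[0].round(3))
phi=np.array(back(t,[[219.5,155]],86)[0]-PIN)
print("knob",phi[:2])
crop(t["img"],205,140,40,35,12,"pics/k.png"); crop(t["img"],230,215,70,35,11,"pics/fj.png")
E
```

```text
blank+ [-17.7 -16.9 -17.3 -17.4 -17.5 -17.2 -17.  -17.3 -17.3 -16.7 -16.9 -17. ] -17.21 slope -0.009
blank- [-116.7 -116.3 -116.9 -116.4 -116.4 -116.6 -116.1 -116.2 -116.4 -115.9
 -116.7 -115.9 -115.5 -116.5] -116.4 slope -0.009
bed+ [-27.5 -27.6 -27.9 -27.1 -27.4 -27.6 -26.8 -27.3 -27.3 -27.  -27.2 -27.2
 -26.8 -26.9 -27.1] -27.24 slope -0.009
bed- [-107.2 -106.7 -107.5 -106.8 -107.4 -107.1 -106.4 -106.9 -106.2 -106.9
 -106.6 -106.1 -106.8 -106.3] -106.78 slope -0.012
stack edge0 [-138.  -138.  -138.6 -137.5 -137.2 -137.3 -136.8 -136.7 -136.6 -137.3
 -137.  -136.8 -135.5] -137.21 slope -0.031
stack edge1 [-138.5 -138.4 -138.3 -138.5 -137.9 -137.2 -137.3 -137.5 -137.2 -116.6
 -116.  -116.2 -116.3 -115.9 -116.7 -115.9] -137.19 slope -0.431
knob [20.37647829 67.84389523]
```

View pics/k.png

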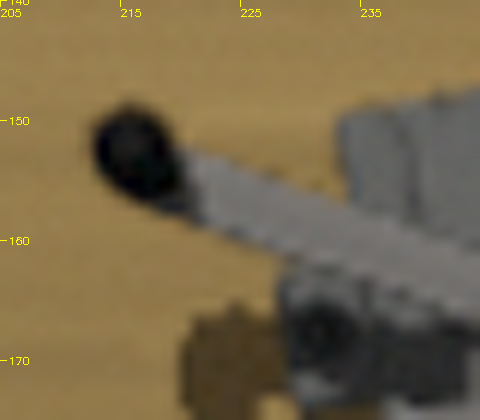

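View pics/fj.png

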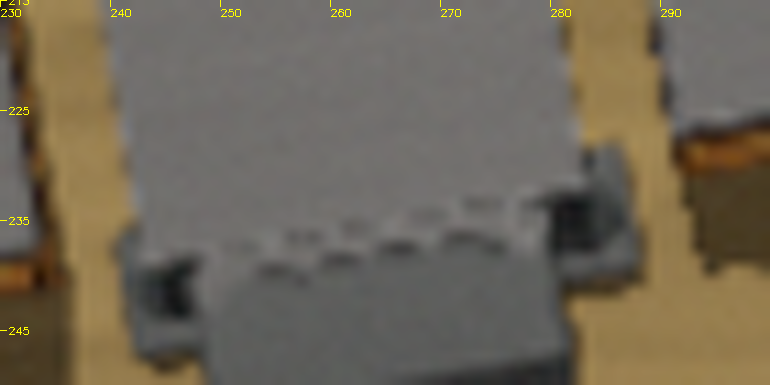

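```bash
python3 - <<'E'
from h import *
import pickle
t=pickle.load(open("top15.pkl","rb"))
k=back(t,[[216.0,152.0]],86)[0]-PIN; print(np.hypot(*k[:2]),np.arctan2(k[1],k[0])-YAW+1)
st(); robot.hand_in()
E
```

```text
80.89134306492262 2.037757001153408
 t 36.89 rot [ 284.26 -387.81  219.66] F [ 0.1  0.3 -0.9]
the job is handed in; nothing more can be done
```

The top blank is clamped in the vise and the job is handed in at 36.9 s. My last checks found nothing wrong.

**What I did:** I dragged the top blank out of the right-hand tray by pressing on it with about 10 N. I then pushed its rear edge with both fingers, in two corrections, until it was centred. Finally I straddled the knob, swung the lever past centre onto its stop, lifted clear and backed away.

**Last checks, before hand-in:**
- **Centring:** seen from above, the blank's middle is about 0.2 mm from the middle of the vise bed along the jaws. It lies parallel to the jaws and looks seated against the fixed jaw.
- **Lever:** it measures about 2.04 rad, and the stop is at 2.05. It resisted with about 9 N when I pushed it against the stop. It stayed there once released.
- **Remaining blanks:** the front edge of the blanks left in the tray reads within about 0.1 mm of where it was at the start. The stack's other edges I only judged by eye.
- **Other objects:** I made no contact with the drilled plates, jar, bottle, spanner or coloured look-alikes.

**Disagreements:**
- During the drag the top blank turned by about 0.08 rad. The two-finger push squared it up again.
- The two cameras differed by about 3 mm on absolute positions, so I relied on measurements made within a single picture.
- The pin-to-knob distance came out at 81 mm instead of 85 mm in the last picture, so the lever angle is only approximate.

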